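# Set the guide-rail gap with the gauge kept behind the bottles

## Robot

A 7-joint arm with a two-finger parallel gripper is mounted at the origin on a cart in front of the work surface, level with it; the furniture and walls round the work are solid. World frame = base frame: x ahead of the robot, y to its left, z up, the work surface at z = 0. Lengths are in m, angles in rad, forces in N, time in s.
With the tool pointing down it reaches from about 0.425 to 0.925 m from the base axis. Payload 6.8 kg.
Tool frame: the origin (TCP) lies at the very end of the fingers, on their centre line; the grasp point (between the pads) lies 19 mm behind it; z points along the fingers, y is the direction in which the jaws open and shut (so a half turn about z gives the same grasp; the last joint's range is limited). The gripper opens to 85 mm and grips with 20 to 120 N. Pads are 22 mm wide; open, the fingers measure 114 mm over their backs; the gripper's body (76 mm by 85 mm) begins 54 mm behind the grasp point. The pads swing forward as they close: fully open they stand 13 mm farther back than shut.
Start: joints at [-0.108, 0.477, 0.022, 1.555, -0.011, 1.109, -0.083], TCP at [0.675, 0, 0.231] pointing down, gripper open.
Joint ranges: [-2.96, 2.96], [-0.34, 2.1], [-1.41, 1.46], [0.24, 2.44], [-1.37, 4.51], [0.17, 1.92], [-2.96, 2.96]. Speed limits (rad/s): [2.39, 2.39, 3.14, 3.14, 3.14, 3.14, 3.14].

## Interface

Orientations are given as a unit quaternion [w, x, y, z].
In Python, from station import bot gives the robot as it stands.
- The arm moves only by the tool move_arm, never from a script. Its argument "commands" is text: rows parted by semicolons, each of 7 numbers parted by spaces: the opening, from 0 (shut) to 1 (fully open), then the shift along the tool's x, y, z in cm, then the turn, a rotation vector about the tool's x, y, z in degrees. In form: gripper tx ty tz rx ry rz; .... A call has 1 to 12 rows; each row shifts and turns the commanded pose from where the row before left it, along the tool's axes as they then stand; what a row does not reach is not made up. A row lasts 1/12 s, in which the tool goes at most 41.7 mm and 7.16 degrees, less where a joint would pass 70% of its speed; a pose out of reach is approached as far as the arm can. A call with a gripper value outside its range is refused whole. The fingers move at their own pace and stop on an object; "force" is the grip in N (left out, the last holds). Time passes only in rows, so rows that do not move let the fingers close. It gives the time, the measured TCP pose, the force and the opening at its end, in the units of the state.
- bot.get_obs(): the state, without advancing time (a new reading comes with each control period).
- bot.read_camera(name): name is "scene" or "side" or "wrist"; returns a dict with "img" (480x640x3 uint8, red, green, blue), "K" (3x3 intrinsics, pixels), "distortion" ([k1, k2, p1, p2, k3] as OpenCV has them; the pictures are not rectified), "rvec" (rotation vector, rad) and "tvec" (3), from world to camera coordinates, as OpenCV has them; the wrist camera has in their place "hand_eye" (4x4, takes a point from camera to tool coordinates, whose origin is the TCP and whose axes are the flange's). Camera axes: x right, y down, z forward; pixel columns grow to the right and rows downward; lengths in m; the calibration is good to about 2 mm. A picture is of the moment at which its call begins: read the wrist's pose just before it. There is no depth.
- bot.hand_in(): hands the job in, once; it reports no verdict.
The state is a dict: "t": time; "q": joint angles; "joint_vel": joint speeds; "joint_torque": joint torques, N m; "eef_pos": TCP position; "tool_rot": TCP orientation; "contact_force": force on the tool from outside, world axes, zero at the start; "torque": the same for the moment, N m; "gripper_width": opening from 0.0 (shut) to 1.0 (fully open).
Only numpy, scipy, OpenCV 4.12 (cv2) and the standard library are available. Lean on these libraries where they do the work, as an engineer would, in place of code of your own. Each camera call takes 0.05 s, during which the arm holds its last target. There are 200 camera calls.

## Task

Set the gap of the guide rails with the steel setting gauge: the soap bottle and the spray bottle stand in its way, so first move both of them off their trays to stand on the rubber mat, then lay the gauge flat between the two rails, its length along them, and push the sliding rail up against it until the gauge is held between both rails without play. Leave the gauge there and put each bottle back, upright, in its own tray: the soap bottle in the rectangular one, the spray bottle in the round one. Keep both bottles upright all the time.

Things in the scene. Friction and masses are not known exactly. Their poses are not given: they have to be found in the camera images.
- soap_mid (a point): cream soap bottle, black cap: foot 50 x 87 mm, 202 mm tall, 0.35 to 0.55 kg. Point: on its upright axis 101 mm above the foot. x: across the 50 mm; y: along the 87 mm; z up. Straight sides to 142 mm above the foot, shoulders (40 x 64 mm) to 171 mm. Round cap on the axis, 35 mm across, 170 to 202 mm above the foot, tight: the bottle can be lifted by it
- spray_mid (a point): spray bottle, blue head: round body 62 mm across, 150 mm tall; 206 mm tall in all, 0.3 to 0.5 kg. Point: on the body's axis, 103 mm above the foot. z up; the nozzle points along +y. Head: flat-sided, 22 mm wide (x +-11 mm), y -30 to +35 mm, 167 to 206 mm above the foot; the bottle can be lifted by it, pinched across x. A trigger hangs under the head at y +26 to +53 mm
- gauge_mid (a point): steel setting gauge: block 30 mm wide (x), 60 mm long (y), 22 mm high (z), with an upright round knob on top, 18 mm across, 20 mm tall (42 mm in all), its axis at y = +12 mm. 0.19 kg. Point: middle of the block in plan, 21 mm above its underside. At the start it lies between the two trays on the plywood board (top 9 mm above the table)
- tray_rect: rectangular grey drip tray, fixed on the plywood board, home of the soap bottle: 106 x 69 mm outside, long side along its x axis; wall 2.5 mm thick, rim 11 mm above its underside, inner floor 2.5 mm above its underside (11.5 mm above the table). Origin: centre of its underside
- tray_round: round grey drip tray, fixed on the plywood board, home of the spray bottle: 81 mm across outside, wall 2.5 mm, rim 11 mm above its underside, inner floor 2.5 mm above its underside (11.5 mm above the table). Origin: centre of its underside. The two trays are 116 mm apart centre to centre; which is left and which is right changes
- mat: black rubber mat, fixed, 130 mm (x) x 200 mm (y) x 3 mm: the side area, with room for both bottles side by side along y. Origin: centre of its underside, on the table
- fixture: fixed guide-rail section: grey base 172 mm (x), y -60 to +85 mm, top 8 mm above the table. Two dark rails with white faces along x, tops 28 mm above the table; two guide rods along y at x = +-66 mm (tops 23 mm up): the gauge lies between the rods. Fixed rail's face at y = -30 mm; sliding rail's face at y = +30 mm minus joint rail. Origin: underside, midway between the rails when fully open
- rail (a joint): sliding rail of the fixture: 0 = fully open (gap 60 mm), grows in m as the rail is pushed towards the fixed rail (fixture's -y); gap = 60 mm - value. It starts between 0 and 10 mm, moves with about 3 N and stays where it is left
- rail_knob (a point): centre of the black knob on the sliding rail, for pushing or pinching it: upright, round, 21 mm across, 43 mm above the table, top 58 mm above the table, the rail's bracket below it 28 mm above the table. It stands 28 mm behind the sliding rail's face, midway along the rail
Mind the look-alikes: they are no part of the job. What is shaped like the part that bears soap_mid but brown is not meant.

How it is judged:
On the way, in this order (a step that is already met when the one before it is completed fails the run):
1. both bottles stand upright on the mat, the gauge still in its place (x of soap_mid in the frame of mat between -0.07 and 0.07 m and y of soap_mid in the frame of mat between -0.105 and 0.105 m and z of soap_mid in the frame of mat below 0.109 m and angle between each of soap_mid, spray_mid's own z axis and vertical below 0.08 rad and x of spray_mid in the frame of mat between -0.07 and 0.07 m and y of spray_mid in the frame of mat between -0.105 and 0.105 m and z of spray_mid in the frame of mat below 0.111 m and distance of gauge_mid from where it was at the start of the episode below 0.02 m), for 0.2 s.
2. the gauge lies flat between the rails and the sliding rail is up against it (x of gauge_mid in the frame of fixture between -0.032 and 0.032 m and y of gauge_mid in the frame of fixture between -0.018 and -0.011 m and z of gauge_mid in the frame of fixture below 0.032 m and angle between gauge_mid's own z axis and vertical below 0.06 rad and angle between the y axis of gauge_mid and the x axis of fixture, either way round below 0.06 rad and value of joint rail between 0.0283 and 0.0315 m), for 0.2 s.
At the end, for the whole second after the job is handed in: Soap bottle upright in the rectangular tray, spray bottle in the round one (within 14 mm of centre, 3 degrees); gauge flat between the rails, within 32 mm of their middle and 3.5 degrees of their line; sliding rail closed on it (joint 28.3 to 31.5 mm); all released and at rest (all of step 2 and horizontal distance between soap_mid and tray_rect below 0.014 m and z of soap_mid in the frame of tray_rect below 0.1065 m and angle between each of soap_mid, spray_mid's own z axis and vertical below 0.05 rad and linear speed of each of soap, spray, gauge below 0.02 m/s and horizontal distance between spray_mid and tray_round below 0.014 m and z of spray_mid in the frame of tray_round below 0.1085 m); the robot touches nothing.
It fails at once if the soap bottle is tipped over (more than 35 degrees) (angle between soap_mid's own z axis and vertical above 0.6 rad).
It fails at once if the spray bottle is tipped over (more than 35 degrees) (angle between spray_mid's own z axis and vertical above 0.6 rad).
It also fails if it takes over 112 s, if anything falls off the work surface, if the arm or the gripper's body presses on something with over 40 N, if the wrist force passes 120 N, or if a joint passes its speed limit or range.

## Working session

There is one attempt and no reset: what is moved stays moved. The work goes in short steps, Python scripts to look and compute and a tool call to move; the robot and the scene stay as the last step left them, time stands still between calls to the robot, and variables do not carry over. Pictures are saved under pics/ and viewed, about 12 in all and at most 16, crops included, and the job is handed in when it is done.

Besides the shell and the picture viewer there is one more tool, called in YAML: its name, and indented under it one key for each argument. move_arm: Moves the arm, as the interface text tells. Its arguments: {"type":"object","properties":{"commands":{"type":"string"},"force":{"type":"number"}},"required":["commands"]}

```bash
mkdir -p pics; ls
python3 - <<'E'
from station import bot
import cv2,numpy as np
print(bot.get_obs())
for n in("scene","side","wrist"):
    c=bot.read_camera(n); cv2.imwrite(f"pics/{n}0.png",c["img"][:,:,::-1])
    print(n,{k:np.round(v,4).tolist() for k,v in c.items() if k!="img"})
E
```

```text
pics
{'t': 0.0, 'q': array([-0.10808928,  0.47774683,  0.02232577,  1.55647344, -0.01149887,
        1.10926913, -0.08309043]), 'joint_vel': array([ 6.79045567e-04, -3.39227905e-04,  1.73830902e-03,  7.30207010e-06,
        1.83814678e-03, -1.54155609e-03,  1.79312220e-03]), 'joint_torque': array([-5.45967814e-04, -5.96443820e+01,  1.60769675e+00, -2.81194621e+01,
        1.24063640e-02,  9.39900521e-03,  2.20753498e-05]), 'eef_pos': array([ 6.74407958e-01, -1.38652339e-05,  2.30351867e-01]), 'tool_rot': array([-5.79803972e-04,  7.07094791e-01,  7.07118218e-01, -6.67830147e-04]), 'contact_force': array([-0.28726526, -1.05374668, -0.09373057]), 'torque': array([-0.03122815,  0.01532163,  0.01438   ]), 'gripper_width': 0.9990539874625021}
scene {'K': [[490.5602, 0.0, 325.1516], [0.0, 490.5602, 232.0907], [0.0, 0.0, 1.0]], 'distortion': [-0.091, 0.0, 0.0, 0.0, 0.0], 'rvec': [1.0893, -2.1297, 1.239], 'tvec': [0.2686, 0.3006, 1.1113]}
side {'K': [[521.7522, 0.0, 320.4132], [0.0, 521.7522, 239.1269], [0.0, 0.0, 1.0]], 'distortion': [0.0532, 0.0, 0.0, 0.0, 0.0], 'rvec': [1.4831, -2.0978, 0.8715], 'tvec': [0.1113, 0.4319, 0.9797]}
wrist {'K': [[380.3498, 0.0, 319.9285], [0.0, 380.3498, 240.1223], [0.0, 0.0, 1.0]], 'distortion': [-0.0287, 0.0, 0.0, 0.0, 0.0], 'hand_eye': [[0.0006, -0.9581, -0.2865, 0.0726], [1.0, 0.0006, 0.0001, -0.0007], [0.0, -0.2865, 0.9581, -0.1418], [0.0, 0.0, 0.0, 1.0]]}
```

Run:
```python
import cv2,numpy as np
a=[cv2.imread(f"pics/{n}0.png") for n in("scene","side","wrist")]
for n,i in zip("abc",a): pass
```

```text
(no output)
```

View pics/scene0.png

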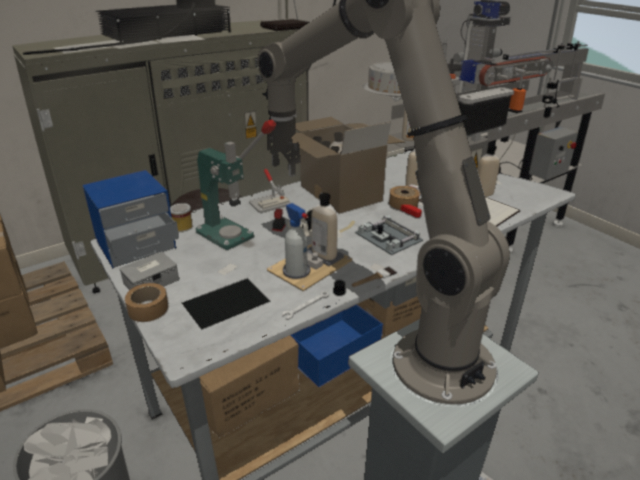

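View pics/side0.png

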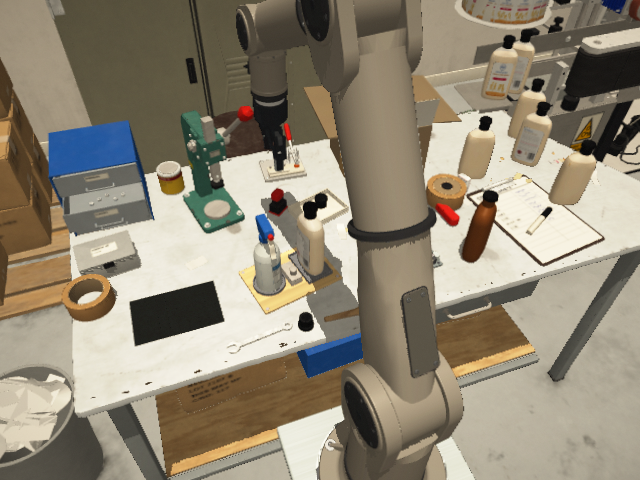

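View pics/wrist0.png

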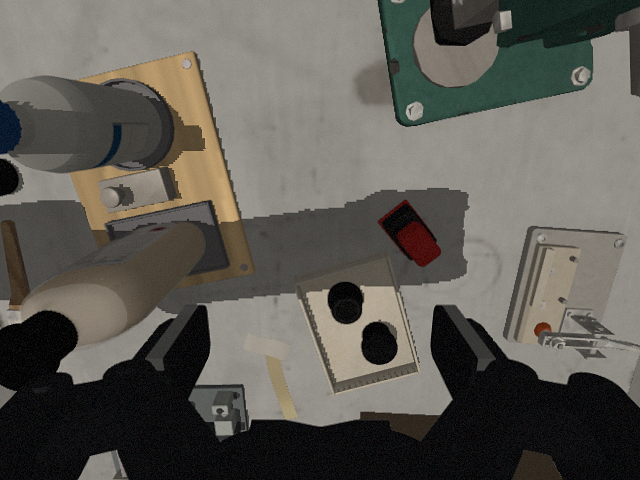

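The pictures show:
- **Scene and side:** the black mat is at scene (227,303) and side (177,312). The board with both bottles is at scene (300,270). The fixture is at scene (390,233).
- **Wrist:** the round tray with the spray bottle is at (135,125), the gauge at (138,188), the rectangular tray with the soap bottle at (165,240), and part of the fixture at (220,410).

```bash
cat > h.py <<'E'
import cv2,numpy as np
from scipy.spatial.transform import Rotation as R
from station import bot
def T_tool(o):
    w,x,y,z=o["tool_rot"]; T=np.eye(4); T[:3,:3]=R.from_quat([x,y,z,w]).as_matrix(); T[:3,3]=o["eef_pos"]; return T
def look(n,save=None):
    o=bot.get_obs(); c=bot.read_camera(n)
    if n=="wrist": M=T_tool(o)@c["hand_eye"]
    else:
        W=np.eye(4); W[:3,:3]=cv2.Rodrigues(np.float64(c["rvec"]))[0]; W[:3,3]=np.ravel(c["tvec"]); M=np.linalg.inv(W)
    c["M"]=M; c["bgr"]=c["img"][:,:,::-1].copy()
    if save: cv2.imwrite(f"pics/{save}.png",c["bgr"])
    return c
def ray(c,uv,z):
    p=cv2.undistortPoints(np.float64(uv).reshape(-1,1,2),c["K"],np.float64(c["distortion"]))[:,0]
    d=np.c_[p,np.ones(len(p))]@c["M"][:3,:3].T; o=c["M"][:3,3]
    return o+d*((z-o[2])/d[:,2])[:,None]
def proj(c,P):
    W=np.linalg.inv(c["M"]); return cv2.projectPoints(np.float64(P).reshape(-1,1,3),cv2.Rodrigues(W[:3,:3])[0],W[:3,3],c["K"],np.float64(c["distortion"]))[0][:,0]
E
python3 - <<'E'
from h import *
np.set_printoptions(precision=4,suppress=True)
s=look("side");sc=look("scene");w=look("wrist")
for c,roi in((s,(120,270,240,350)),(sc,(170,270,290,335))):
    x0,y0,x1,y1=roi;m=np.zeros((480,640),np.uint8);m[y0:y1,x0:x1]=(c["bgr"].max(2)[y0:y1,x0:x1]<50)*255
    k=max(cv2.findContours(m,0,2)[0],key=cv2.contourArea)
    P=ray(c,k[:,0],.003)[:,:2].astype(np.float32); print("mat",cv2.minAreaRect(P*1000))
print("board corners",ray(w,[(188,52),(253,270)],.009)[:,:2])
print("round tray rim right part",ray(w,[(172,125),(150,85),(152,165)],.02)[:,:2])
print("rect tray",ray(w,[(214,202),(230,268),(108,228)],.02)[:,:2])
print("gauge top",ray(w,[(102,182),(167,168),(176,200),(110,212)],.031)[:,:2], ray(w,[(111,196)],.051))
print("fixture",ray(s,[(437,262)],.02),ray(sc,[(357,232),(387,218),(422,238),(390,253)],.008)[:,:2])
E
```

```text
mat ((491.9757385253906, 300.1107482910156), (196.41090393066406, 128.0693817138672), 89.64732360839844)
mat ((489.0790710449219, 302.5775146484375), (193.0753631591797, 122.72605895996094), 89.74769592285156)
board corners [[ 0.558   0.1361]
 [ 0.6055 -0.0681]]
round tray rim right part [[0.5417 0.0744]
 [0.5258 0.108 ]
 [0.5194 0.0391]]
rect tray [[ 0.5741  0.0045]
 [ 0.5848 -0.0618]
 [ 0.4688 -0.0208]]
gauge top [[ 0.4765  0.0252]
 [ 0.5374  0.0375]
 [ 0.5425  0.0086]
 [ 0.4796 -0.0026]] [[0.494  0.0159 0.051 ]]
fixture [[ 0.4156 -0.3446  0.02  ]] [[ 0.5693 -0.2135]
 [ 0.5847 -0.361 ]
 [ 0.4176 -0.3617]
 [ 0.4108 -0.2144]]
```

move_arm:
  commands: "1 0 -2.6 -2.9 0 0 0;1 0 -2.6 -2.9 0 0 0;1 0 -2.6 -2.9 0 0 0;1 0 -2.6 -2.9 0 0 0;1 0 -2.6 -2.9 0 0 0;1 0 -2.6 -2.9 0 0 0;1 0 0 0 0 0 0;1 0 0 0 0 0 0"

```text
t: 0.97
eef_pos: [0.5189, -0.0, 0.408]
tool_rot: [0.002, 0.707, 0.707, 0.002]
contact_force: [0.5, -0.1, -0.6]
gripper_width: 0.999
```

Run:
```python
from h import *
np.set_printoptions(precision=4,suppress=True)
print(bot.get_obs()["eef_pos"])
w=look("wrist","w1");s=look("side","s1")
cv2.imwrite("pics/s1c.png",cv2.resize(s["bgr"][170:370,100:500],(800,400),interpolation=cv2.INTER_CUBIC))
```

```text
[ 0.5189 -0.      0.408 ]
```

View pics/w1.png

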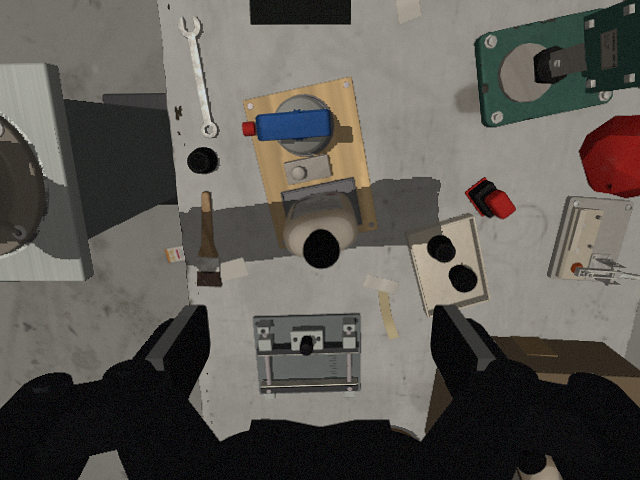

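The wrist view shows the cap at (320,249), the blue head at (295,125) with its nozzle to the left (-x), the gauge at (307,168), and the fixture at (307,353) with its rail knob at (307,344).

Run:
```python
from h import *
np.set_printoptions(precision=4,suppress=True)
w=look("wrist");g=w["bgr"];hsv=cv2.cvtColor(g,cv2.COLOR_BGR2HSV)
def big(m,roi):
    x0,y0,x1,y1=roi;k=np.zeros((480,640),np.uint8);k[y0:y1,x0:x1]=m[y0:y1,x0:x1].astype(np.uint8)*255
    return max(cv2.findContours(k,0,cv2.CHAIN_APPROX_NONE)[0],key=cv2.contourArea)
def rect(k,z): 
    (c,s,a)=cv2.minAreaRect((ray(w,k[:,0],z)[:,:2]*1000).astype(np.float32)); return np.round(c,1),np.round(s,1),round(a,1)
print("cap",rect(big(g.max(2)<50,(295,222,350,275)),.2135))
print("head",rect(big((hsv[...,0]>95)&(hsv[...,0]<130)&(hsv[...,1]>120),(240,90,345,160)),.2175))
print("nozzle",rect(big((hsv[...,1]>150)&((hsv[...,0]<10)|(hsv[...,0]>170)),(235,110,262,145)),.2))
print("board",ray(w,[(244,100),(349,77),(376,226)],.009)[:,:2])
print("fixture",ray(w,[(253,317),(361,314),(361,392)],.008)[:,:2])
print("knob",rect(big(g.max(2)<45,(296,334,318,356)),.058))
print("gauge",ray(w,[(285,162),(326,154),(331,177),(290,184)],.031)[:,:2],ray(w,[(299,173)],.051))
```

```text
cap (array([520.1, -35.8]), array([33.3, 36.8]), 0.0)
head (array([496.6,  74.1]), array([61.6, 23.4]), 2.3)
nozzle (array([455.9,  71.5]), array([11.8, 10.7]), 89.9)
board [[ 0.4166  0.107 ]
 [ 0.5562  0.1356]
 [ 0.6    -0.0666]]
fixture [[ 0.4127 -0.2151]
 [ 0.5827 -0.2096]
 [ 0.5876 -0.356 ]]
knob (array([ 499.9, -235.7]), array([30.2, 19.2]), 89.8)
gauge [[ 0.4714  0.0272]
 [ 0.5261  0.0377]
 [ 0.533   0.0073]
 [ 0.4775 -0.0022]] [[0.491 0.015 0.051]]
```

move_arm:
  commands: "0.7 3.7 -1.0 0 0 0 0;0.7 3.7 -1.0 0 0 0 0;0.7 0 0 0 0 0 7;0.7 0 0 0 0 0 7;0.7 0 0 0 0 0 7;0.7 0 0 0 0 0 7;0.7 0 0 0 0 0 7;0.7 0 0 0 0 0 7;0.7 0 0 0 0 0 7;0.7 0 0 0 0 0 7;0.7 0 0 0 0 0 7;0.7 0 0 0 0 0 7"
  force: 60

```text
t: 2.12
eef_pos: [0.4991, 0.074, 0.4034]
tool_rot: [0.0, 0.985, 0.171, -0.002]
contact_force: [-0.5, -0.4, -0.4]
gripper_width: 0.699
```

move_arm:
  commands: "0.7 0 0 0 0 0 7;0.7 0 0 0 0 0 7;0.7 0 0 0 0 0 3;0.7 0 0 3 0 0 0;0.7 0 0 3 0 0 0;0.7 0 0 3 0 0 0;0.7 0 0 3 0 0 0;0.7 0 0 0 0 0 0;0.7 0 0 0 0 0 0"

```text
t: 2.87
eef_pos: [0.4981, 0.0737, 0.2834]
tool_rot: [0.001, 1.0, 0.026, -0.003]
contact_force: [-0.1, 0.0, 0.7]
gripper_width: 0.705
```

Run:
```python
from h import *
np.set_printoptions(precision=4,suppress=True)
o=bot.get_obs();print(o["eef_pos"],T_tool(o)[:3,:3],o["q"])
w=look("wrist","w2");g=w["bgr"];hsv=cv2.cvtColor(g,cv2.COLOR_BGR2HSV)
m=((hsv[...,0]>95)&(hsv[...,0]<130)&(hsv[...,1]>120)).astype(np.uint8)*255
k=max(cv2.findContours(m,0,1)[0],key=cv2.contourArea);print(cv2.boundingRect(k))
print(cv2.minAreaRect((ray(w,k[:,0],.2175)[:,:2]*1000).astype(np.float32)))
```

```text
[0.4981 0.0737 0.2834] [[ 0.9986  0.0523 -0.0053]
 [ 0.0523 -0.9986 -0.0015]
 [-0.0054  0.0012 -1.    ]] [-0.2714  0.1472  0.0006  1.8903 -0.0001  1.1096 -1.7893]
(298, 202, 42, 100)
((499.7904357910156, 74.15658569335938), (60.22255325317383, 23.316547393798828), 3.0246591567993164)
```

View pics/w2.png

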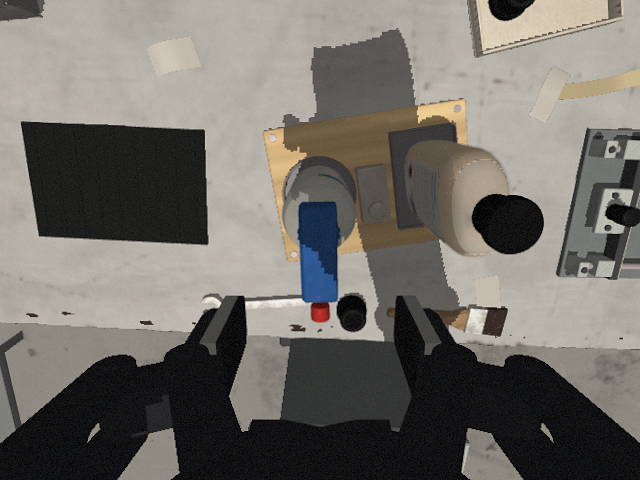

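The view shows the blue head at (318,250) centred between the fingers, the soap cap at (507,223) clear of them, and the mat at (120,183). I'll descend and grip.

move_arm:
  commands: "0.7 0.2 0 2.5 0 0 0;0.7 0 0 2.5 0 0 0;0.7 0 0 2.5 0 0 0;0.7 0 0 2.2 0 0 0;0.7 0 0 0 0 0 0;0 0 0 0 0 0 0;0 0 0 0 0 0 0;0 0 0 0 0 0 0;0 0 0 0 0 0 0;0 0 0 0 0 0 0;0 0 0 0 0 0 0"
  force: 60

```text
t: 3.83
eef_pos: [0.503, 0.0748, 0.1907]
tool_rot: [-0.001, 1.0, 0.026, 0.002]
contact_force: [-0.1, 0.3, 6.7]
gripper_width: 0.246
```

move_arm:
  commands: "0 0 0 -1 0 0 0;0 0 0 -2 0 0 0;0 0 0 -2.5 0 0 0;0 0 0 -1.5 0 0 0;0 0 0 0 0 0 0;0 0 0 0 0 0 0"

```text
t: 4.33
eef_pos: [0.5011, 0.0741, 0.259]
tool_rot: [-0.0, 1.0, 0.026, 0.001]
contact_force: [0.1, 0.1, -3.6]
gripper_width: 0.241
```

move_arm:
  commands: "0 0 -1 0 0 0 0;0 0 -2 0 0 0 0;0 0 -3 0 0 0 0;0 0 -3 0 0 0 0;0 0 -3 0 0 0 0;0 0.1 -3 0 0 0 0;0 0.1 -3 0 0 0 0;0 0 -3 0 0 0 0;0 0 -3 0 0 0 0;0 0 -2 0 0 0 0;0 0 -1.2 0 0 0 0;0 0 0 0 0 0 0"

```text
t: 5.33
eef_pos: [0.4866, 0.3493, 0.2566]
tool_rot: [-0.0, 1.0, 0.029, -0.001]
contact_force: [-0.0, -0.5, -3.4]
gripper_width: 0.247
```

Run:
```python
from h import *
np.set_printoptions(precision=4,suppress=True)
o=bot.get_obs();print(o["eef_pos"],o["contact_force"],o["torque"])
s=look("side","s3");cv2.imwrite("pics/s3c.png",cv2.resize(s["bgr"][120:420,60:460],(800,600)))
```

```text
[0.4866 0.3493 0.2566] [-0.0018 -0.5451 -3.3942] [ 0.0966 -0.0949 -0.0457]
```

View pics/s3c.png

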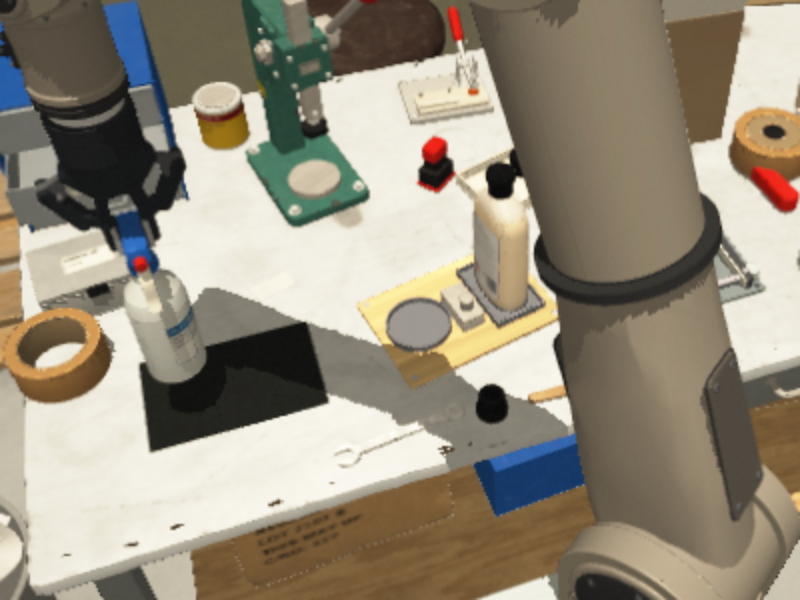

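The spray bottle hangs over the far-left end of the mat. The freed round tray shows at crop (418,325), with the gauge still in place beside it.

move_arm:
  commands: "0 0.2 0 2 0 0 0;0 0 0 2 0 0 0;0 0 0 1.5 0 0 0;0 0 0 1 0 0 0;0 0 0 0.5 0 0 0;0 0 0 0.3 0 0 0;0 0 0 0 0 0 0;0 0 0 0 0 0 0"

```text
t: 6.05
eef_pos: [0.4913, 0.346, 0.1861]
tool_rot: [-0.0, 1.0, 0.026, 0.001]
contact_force: [0.4, 0.4, -2.8]
gripper_width: 0.244
```

move_arm:
  commands: "0 0 0 0.2 0 0 0;0 0 0 0 0 0 0;0 0 0 0.2 0 0 0;0 0 0 0 0 0 0;0 0 0 0 0 0 0"

```text
t: 6.47
eef_pos: [0.4913, 0.3466, 0.1823]
tool_rot: [-0.001, 1.0, 0.026, 0.001]
contact_force: [-1.1, 0.1, 2.5]
gripper_width: 0.249
```

move_arm:
  commands: "0.3 0 0 0 0 0 0;0.6 0 0 0 0 0 0;0.6 0 0 0 0 0 0;0.7 0 0 0 0 0 0;0.7 0 0 -1 0 0 0;0.7 0 0 -3 0 0 0;0.7 0 0 -3.5 0 0 0;0.7 0 0 -3.5 0 0 0;0.7 0 2.5 -1 0 0 0;0.7 0 3.5 0 0 0 0;0.7 0 3.5 0 0 0 0;0.7 0.1 3.5 0 0 0 0"

```text
t: 7.47
eef_pos: [0.4985, 0.215, 0.3026]
tool_rot: [-0.0, 1.0, 0.027, 0.001]
contact_force: [0.9, 0.4, -0.3]
gripper_width: 0.702
```

move_arm:
  commands: "0.7 0.1 3.5 0 0 0 0;0.7 0.1 3.5 0 0 0 0;0.7 0.1 3.5 0 0 0 0;0.7 0.1 3.5 0 0 0 0;0.7 0.1 3.5 0 0 0 0;0.7 0.1 3.5 0 0 0 0;0.7 0.1 3 0 0 0 0;0.7 0.2 1.4 0 0 0 0;0.7 0 0 0 0 0 0;0.7 0 0 0 0 0 0"

```text
t: 8.3
eef_pos: [0.5209, -0.0374, 0.3019]
tool_rot: [-0.0, 1.0, 0.025, 0.0]
contact_force: [0.2, 0.3, 0.6]
gripper_width: 0.699
```

Run:
```python
from h import *
np.set_printoptions(precision=4,suppress=True)
o=bot.get_obs();print(o["eef_pos"],o["contact_force"])
w=look("wrist","w4");g=w["bgr"]
uv=proj(w,[.52,-.036,.2135])[0];print(uv)
x,y=uv.astype(int);m=np.zeros((480,640),np.uint8);m[y-50:y+50,x-50:x+50]=(g.max(2)<50)[y-50:y+50,x-50:x+50]*255
k=max(cv2.findContours(m,0,1)[0],key=cv2.contourArea);print(cv2.minAreaRect((ray(w,k[:,0],.2135)[:,:2]*1000).astype(np.float32)))
```

```text
[ 0.5209 -0.0374  0.3019] [0.1582 0.3491 0.6163]
[317.071  246.5531]
((521.9509887695312, -39.71015167236328), (34.46503829956055, 34.643409729003906), 50.001014709472656)
```

View pics/w4.png

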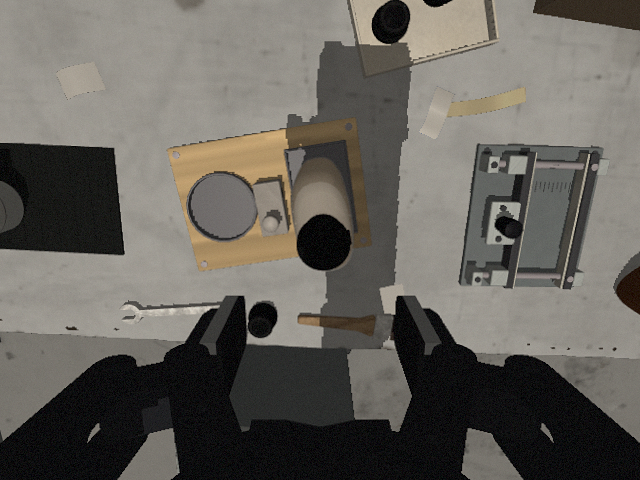

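The cap at (324,243) is centred between the fingers. The tray, gauge (270,205) and fixture (530,215) are undisturbed.

move_arm:
  commands: "0.7 0 0 3 0 0 0;0.7 0 0.1 3 0 0 0;0.7 0 0 2.5 0 0 0;0.7 0 0 2.5 0 0 0;0.7 0 0 0 0 0 0;0.7 0 0 0 0 0 0;0 0 0 0 0 0 0;0 0 0 0 0 0 0;0 0 0 0 0 0 0;0 0 0 0 0 0 0;0 0 0 0 0 0 0"
  force: 80

```text
t: 9.27
eef_pos: [0.5225, -0.0379, 0.1936]
tool_rot: [-0.0, 1.0, 0.026, 0.002]
contact_force: [-1.2, 0.0, 6.2]
gripper_width: 0.383
```

move_arm:
  commands: "0 0 0 -0.5 0 0 0;0 0 0 -1 0 0 0;0 0 0 -2.5 0 0 0;0 0 0 -3 0 0 0;0 0 0 -2 0 0 0;0 0 0 0 0 0 0;0 0 0 0 0 0 0"

```text
t: 9.85
eef_pos: [0.5214, -0.038, 0.2825]
tool_rot: [-0.0, 1.0, 0.026, 0.001]
contact_force: [-0.7, 0.8, -4.6]
gripper_width: 0.389
```

move_arm:
  commands: "0 -0.2 -1 0 0 0 0;0 -0.2 -2 0 0 0 0;0 -0.2 -3 0 0 0 0;0 -0.2 -3 0 0 0 0;0 -0.2 -3 0 0 0 0;0 -0.1 -3 0 0 0 0;0 -0.1 -3 0 0 0 0;0 -0.1 -3 0 0 0 0;0 -0.1 -3 0 0 0 0;0 -0.1 -2.5 0 0 0 0;0 -0.1 -1.5 0 0 0 0;0 0 0 0 0 0 0"

```text
t: 10.85
eef_pos: [0.4872, 0.2459, 0.2793]
tool_rot: [-0.0, 1.0, 0.03, -0.002]
contact_force: [-0.5, 0.0, -4.8]
gripper_width: 0.383
```

move_arm:
  commands: "0 0 0 1 0 0 0;0 0 0 2 0 0 0;0 0 0 2.5 0 0 0;0 0 0 2 0 0 0;0 0 0 1 0 0 0;0 0 0 0.5 0 0 0;0 0 0 0 0 0 0;0 0 0 0 0 0 0;0 0 0 0.2 0 0 0;0 0 0 0 0 0 0"

```text
t: 11.68
eef_pos: [0.4909, 0.241, 0.1902]
tool_rot: [-0.0, 1.0, 0.026, 0.001]
contact_force: [-0.1, -0.2, -4.9]
gripper_width: 0.385
```

move_arm:
  commands: "0 0 0 0.3 0 0 0;0 0 0 0 0 0 0;0 0 0 0.2 0 0 0;0 0 0 0 0 0 0;0 0 0 0 0 0 0"

```text
t: 12.1
eef_pos: [0.4908, 0.2409, 0.1853]
tool_rot: [-0.0, 1.0, 0.026, 0.001]
contact_force: [-1.6, -1.8, 5.6]
gripper_width: 0.381
```

move_arm:
  commands: "0.5 0 0 0 0 0 0;0.7 0 0 0 0 0 0;0.7 0 0 0 0 0 0;0.7 0 0 0 0 0 0;0.7 0 0 -1 0 0 0;0.7 0 0 -3 0 0 0;0.7 0 0 -3.5 0 0 0;0.7 0 0 -3.5 0 0 0;0.7 0 2.5 -1 0 0 0;0.7 0 3.5 0 0 0 0;0.7 0 3.5 0 0 0 0;0.7 -0.1 3.5 0 0 0 0"

```text
t: 13.1
eef_pos: [0.4962, 0.1097, 0.3056]
tool_rot: [-0.0, 1.0, 0.027, 0.001]
contact_force: [1.2, -0.3, -0.6]
gripper_width: 0.699
```

move_arm:
  commands: "0.5 -0.1 3.5 0 0 0 0;0.5 -0.1 3.5 0 0 0 0;0.5 0 2.5 0 0 0 -7;0.5 0 0 0 0 0 -7;0.5 0 0 0 0 0 -7;0.5 0 0 0 0 0 -7;0.5 0 0 0 0 0 -7;0.5 0 0 0 0 0 -7;0.5 0 0 0 0 0 -7;0.5 0 0 0 0 0 -7;0.5 0 0 0 0 0 -7;0.5 0 0 0 0 0 -7"

```text
t: 14.1
eef_pos: [0.4991, 0.016, 0.3051]
tool_rot: [0.0, 0.802, 0.597, 0.0]
contact_force: [0.7, -0.2, 0.3]
gripper_width: 0.5
```

move_arm:
  commands: "0.5 0 0 0 0 0 -7;0.5 0 0 0 0 0 -7;0.5 0 0 0 0 0 -7;0.5 0 0 0 0 0 -7;0.5 0 0 3 0 0 0;0.5 0 0 3 0 0 0;0.5 0 0 3 0 0 0;0.5 0 0 0 0 0 0;0.5 0 0 0 0 0 0"

```text
t: 14.85
eef_pos: [0.4984, 0.0158, 0.2142]
tool_rot: [-0.001, 0.636, 0.772, -0.001]
contact_force: [-0.2, -0.2, 0.3]
gripper_width: 0.498
```

Run:
```python
from h import *
np.set_printoptions(precision=4,suppress=True)
o=bot.get_obs();T=T_tool(o);print(o["eef_pos"],T[:2,:2],o["q"])
w=look("wrist","w5");s=look("side","s5")
print(proj(w,[[.491,.0155,.051],[.503,.018,.031]]))
g=np.hstack([w["bgr"][:, 100:500],s["bgr"][140:380,80:280].repeat(2,0).repeat(2,1)]);cv2.imwrite("pics/v5.png",g)
```

```text
[0.4984 0.0158 0.2142] [[-0.1909  0.9816]
 [ 0.9816  0.1909]] [-0.099   0.2106 -0.0664  1.9825  0.0169  0.9515  0.0183]
[[312.4624 217.3849]
 [326.9932 211.9701]]
```

View pics/v5.png

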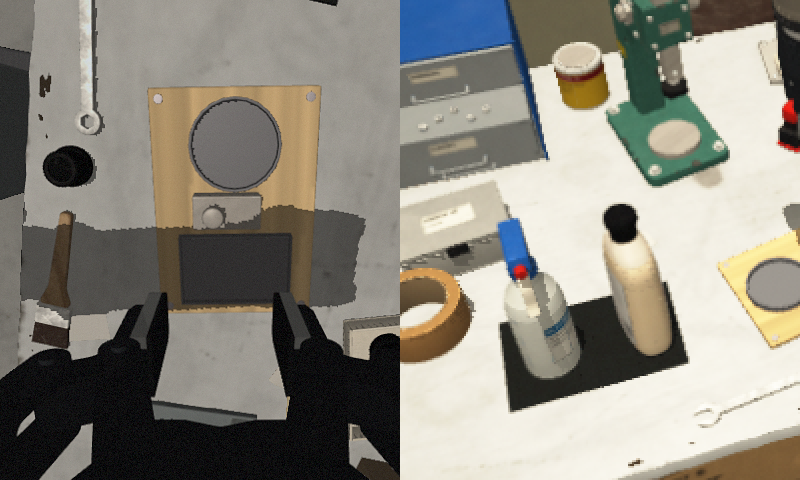

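Both bottles stand upright on the mat (right half). In the wrist view the gauge knob is at (313,215), the round tray at (335,143), and the rectangular tray's corners at (280,236) to (393,303).

```bash
cat > m.py <<'E'
from h import *
np.set_printoptions(precision=4,suppress=True)
w=look("wrist");o=bot.get_obs();T=T_tool(o)
k=ray(w,[(313,215.)],.051)[0];print("knob",k,"tool cm",100*T[:3,:3].T@(k-T[:3,3]))
print("gauge blk far edge",ray(w,[(293,194),(361,194)],.031)[:,:2])
r=ray(w,[(280,236),(391,234),(393,303),(282,305)],.020)[:,:2];print("rect",r.mean(0),r[1]-r[0],np.linalg.norm(np.diff(r,axis=0),axis=1))
c=ray(w,[(290,143),(381,143),(335.5,97),(335.5,190)],.020)[:,:2];print("round",c[:2].mean(0),c[2:].mean(0),np.linalg.norm(c[0]-c[1]))
E
python3 m.py
```

```text
knob [0.4939 0.0175 0.051 ] tool cm [ 0.2597 -0.6865 16.5562]
gauge blk far edge [[0.474  0.0279]
 [0.5319 0.0392]]
rect [ 0.5269 -0.0384] [0.1004 0.0214] [0.1027 0.0704 0.1087]
round [0.502  0.0768] [0.5024 0.0751] 0.07864583519630747
```

move_arm:
  commands: "0.5 0.2 -0.7 3 0 0 0;0.5 0 0 3.5 0 0 0;0.5 0 0 3.5 0 0 0;0.5 0 0 3 0 0 0;0.5 0 0 2.5 0 0 0;0.5 0 0 1.5 0 0 0;0.5 0 0 0.7 0 0 0;0.5 0 0 0 0 0 0;0.5 0 0 0 0 0 0"

```text
t: 15.75
eef_pos: [0.4931, 0.0167, 0.0385]
tool_rot: [0.001, 0.636, 0.772, 0.001]
contact_force: [0.7, 0.0, 0.1]
gripper_width: 0.498
```

move_arm:
  commands: "0 0 0 0 0 0 0;0 0 0 0 0 0 0;0 0 0 0 0 0 0;0 0 0 0 0 0 0;0 0 0 0 0 0 0;0 0 0 0 0 0 0"
  force: 60

```text
t: 16.25
eef_pos: [0.4929, 0.0166, 0.0389]
tool_rot: [0.001, 0.636, 0.772, 0.001]
contact_force: [-1.9, -0.0, 8.3]
gripper_width: 0.175
```

move_arm:
  commands: "0 0 0 -0.5 0 0 0;0 0 0 -1.5 0 0 0;0 0 0 -3 0 0 0;0 0 0 -3 0 0 0;0 0 0 -2 0 0 0;0 -1.4 -0.5 0 0 0 0;0 -3 -0.6 0 0 0 0;0 -3 -0.6 0 0 0 0;0 -3 -0.6 0 0 0 0;0 -3 -0.6 0 0 0 0;0 -3 -0.6 0 0 0 0;0 -3 -0.6 0 0 0 0"

```text
t: 17.25
eef_pos: [0.4882, -0.1831, 0.138]
tool_rot: [0.0, 0.636, 0.772, 0.0]
contact_force: [1.0, -0.2, -2.2]
gripper_width: 0.178
```

move_arm:
  commands: "0 -3 -0.6 0 0 0 0;0 -3 -0.6 0 0 0 0;0 -3 -0.6 0 0 0 0;0 -2 -0.6 0 0 0 0;0 -1 -0.5 0 0 0 0;0 0 0 0 0 0 5;0 0 0 0 0 0 4;0 0 0 0 0 0 0;0 0 0 0 0 0 0;0 0 0 0 0 0 0"

```text
t: 18.08
eef_pos: [0.4832, -0.3041, 0.1375]
tool_rot: [-0.0, 0.693, 0.72, 0.0]
contact_force: [-1.1, -0.0, -1.1]
gripper_width: 0.18
```

Run:
```python
from h import *
np.set_printoptions(precision=4,suppress=True)
o=bot.get_obs();T=T_tool(o);print(o["eef_pos"],T[:2,:2])
w=look("wrist","w6")
```

```text
[ 0.4832 -0.3041  0.1375] [[-0.0382  0.9993]
 [ 0.9993  0.0382]]
```

View pics/w6.png

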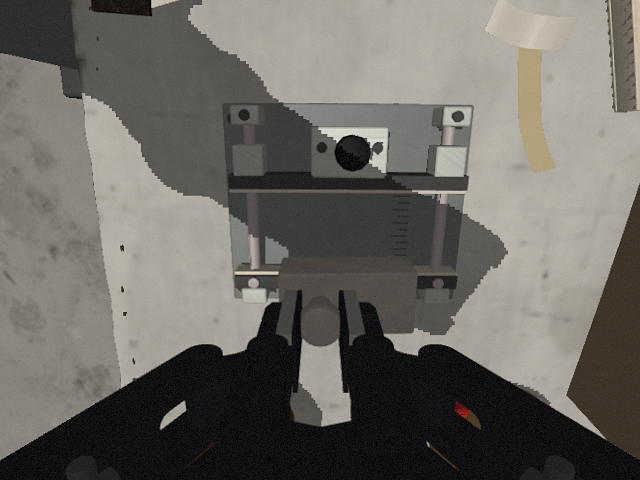

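The gauge hangs level and square. Its far top edge runs (281,259)-(412,258). The sliding rail's face is at row 191, the fixed rail's face at row 271, and the rail knob at (353,153).

Run:
```python
from h import *
np.set_printoptions(precision=4,suppress=True)
w=look("wrist")
print("slide face",ray(w,[(231,191.5),(467,191.5)],.028)[:,:2])
print("fixed face",ray(w,[(236,272),(457,270)],.028)[:,:2])
print("base",ray(w,[(223,105),(473,104)],.008)[:,:2],"knob",ray(w,[(353,153)],.058))
print("gauge",ray(w,[(281,259),(412,258),(413,332)],.1292)[:,:2])
```

```text
slide face [[ 0.4221 -0.2753]
 [ 0.5793 -0.2692]]
fixed face [[ 0.424  -0.3326]
 [ 0.5804 -0.3252]]
base [[ 0.4136 -0.22  ]
 [ 0.5827 -0.2126]] knob [[ 0.499  -0.2454  0.058 ]]
gauge [[ 0.4654 -0.2854]
 [ 0.5201 -0.2829]
 [ 0.5244 -0.3177]]
```

move_arm:
  commands: "0 -0.2 0.5 1 0 0 0;0 0 0 2 0 0 0;0 0 0 2.5 0 0 0;0 0 0 2 0 0 0;0 0 0 1 0 0 0;0 0 0 0.7 0 0 0;0 0 0 0.2 0 0 0;0 0 0 0 0 0 0;0 0 0 0 0 0 0"

```text
t: 18.93
eef_pos: [0.4888, -0.3072, 0.0441]
tool_rot: [0.001, 0.695, 0.719, 0.0]
contact_force: [-0.7, -0.1, -2.2]
gripper_width: 0.177
```

move_arm:
  commands: "0 0 0 0.4 0 0 0;0 0 0 0 0 0 0;0 0 0 0.2 0 0 0;0 0 0 0 0 0 0;0 0 0 0.1 0 0 0;0 0 0 0 0 0 0"

```text
t: 19.43
eef_pos: [0.4885, -0.3071, 0.0379]
tool_rot: [0.0, 0.695, 0.719, 0.0]
contact_force: [-4.2, 2.1, 13.2]
gripper_width: 0.176
```

move_arm:
  commands: "0.25 0 0 0 0 0 0;0.4 0 0 0 0 0 0;0.4 0 0 0 0 0 0;0.4 0 0 -1 0 0 0;0.4 0 0 -3 0 0 0;0.4 0 0 -3 0 0 0;0.4 2 0.2 0 0 0 0;0.2 3 0.2 0 0 0 0;0 3 0.2 0 0 0 0;0 2 0.1 0 0 0 0;0 0 0 0 0 0 0;0 0 0 0 0 0 0"

```text
t: 20.43
eef_pos: [0.492, -0.2055, 0.1069]
tool_rot: [0.0, 0.694, 0.72, 0.0]
contact_force: [0.3, -0.6, 0.5]
gripper_width: -0.0
```

Run:
```python
from h import *
np.set_printoptions(precision=4,suppress=True)
o=bot.get_obs();T=T_tool(o);print(o["eef_pos"],o["gripper_width"],T[:2,:2])
w=look("wrist","w7")
```

```text
[ 0.492  -0.2055  0.1069] -0.00034875372835321307 [[-0.0376  0.9993]
 [ 0.9993  0.0376]]
```

View pics/w7.png

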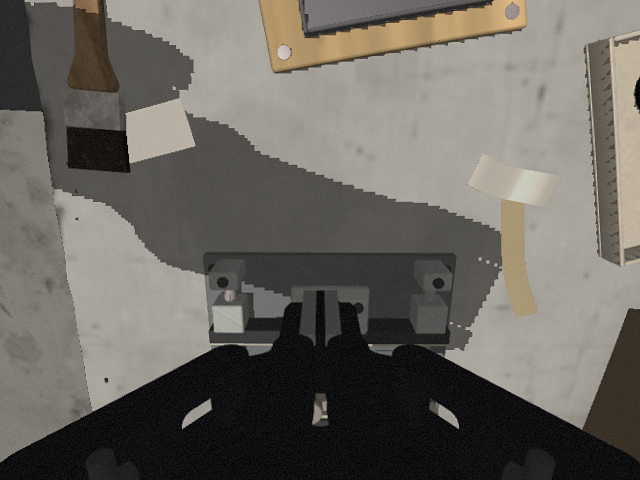

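The closed fingers are behind the sliding rail's bracket; the base's rear edge is at row 255. I'll shift a little in x, lower, then push.

move_arm:
  commands: "0 0 0.7 1 0 0 0;0 0 0 2.5 0 0 0;0 0 0 2 0 0 0;0 0 0 1.5 0 0 0;0 0 0 0 0 0 0;0 0 0 0 0 0 0"

```text
t: 20.98
eef_pos: [0.498, -0.2074, 0.0353]
tool_rot: [-0.001, 0.695, 0.719, -0.001]
contact_force: [-0.8, 0.1, 0.8]
gripper_width: 0.001
```

move_arm:
  commands: "0 -1 0 0 0 0 0;0 -1 0 0 0 0 0;0 -0.7 0 0 0 0 0;0 -0.5 0 0 0 0 0;0 -0.3 0 0 0 0 0;0 0 0 0 0 0 0"

```text
t: 21.48
eef_pos: [0.5003, -0.2427, 0.0369]
tool_rot: [0.001, 0.695, 0.719, 0.0]
contact_force: [0.4, 0.3, -0.0]
gripper_width: 0.002
```

move_arm:
  commands: "0 -0.3 0 0 0 0 0;0 -0.2 0 0 0 0 0;0 0 0 0 0 0 0;0 0 0 0 0 0 0"

```text
t: 21.82
eef_pos: [0.5, -0.2463, 0.0364]
tool_rot: [0.0, 0.695, 0.719, 0.0]
contact_force: [0.4, 2.6, 1.8]
gripper_width: -0.002
```

move_arm:
  commands: "0 -0.2 0 0 0 0 0;0 0 0 0 0 0 0;0 0 0 0 0 0 0"

```text
t: 22.07
eef_pos: [0.5, -0.2482, 0.0363]
tool_rot: [-0.0, 0.695, 0.719, 0.0]
contact_force: [1.0, 3.4, 2.9]
gripper_width: 0.0
```

move_arm:
  commands: "0 -0.2 0 0 0 0 0;0 0 0 0 0 0 0;0 0 0 0 0 0 0"

```text
t: 22.32
eef_pos: [0.5001, -0.2506, 0.0363]
tool_rot: [0.0, 0.695, 0.719, -0.0]
contact_force: [0.9, 4.6, 2.6]
gripper_width: -0.001
```

move_arm:
  commands: "0 -0.2 0 0 0 0 0;0 0 0 0 0 0 0;0 0 0 0 0 0 0"

```text
t: 22.57
eef_pos: [0.5001, -0.2508, 0.0363]
tool_rot: [-0.001, 0.694, 0.72, 0.0]
contact_force: [0.0, 7.4, 4.8]
gripper_width: -0.003
```

move_arm:
  commands: "0 -0.2 0 0 0 0 0;0 0 0 0 0 0 0;0 0 0 0 0 0 0"

```text
t: 22.82
eef_pos: [0.5001, -0.2508, 0.0362]
tool_rot: [-0.002, 0.694, 0.72, 0.001]
contact_force: [-0.4, 11.9, 7.7]
gripper_width: 0.0
```

move_arm:
  commands: "0 -0.2 0 0 0 0 0;0 -0.2 0 0 0 0 0;0 0 0 0 0 0 0;0 0 0 0 0 0 0"

```text
t: 23.15
eef_pos: [0.5001, -0.251, 0.0362]
tool_rot: [-0.004, 0.693, 0.721, 0.002]
contact_force: [-2.4, 23.0, 14.3]
gripper_width: 0.002
```

move_arm:
  commands: "0 0.8 0 0 0 0 0;0 1 0 0 0 0 0;0 2 0 0 0 0 0;0 1 0 -2 0 0 0;0 0 0 -4 0 0 0;0 0 0 -4 0 0 0;0 0 0 -4 0 0 0;0 0 0 -4 0 0 0;0 0 0 0 0 0 0;0 0 0 0 0 0 0"

```text
t: 23.98
eef_pos: [0.4999, -0.2121, 0.2188]
tool_rot: [0.003, 0.695, 0.719, 0.001]
contact_force: [0.4, -0.5, -0.4]
gripper_width: 0.002
```

Run:
```python
from h import *
np.set_printoptions(precision=4,suppress=True)
o=bot.get_obs();T=T_tool(o);print(o["eef_pos"],o["gripper_width"],T[:2,:2])
w=look("wrist","w8")
```

```text
[ 0.4999 -0.2121  0.2188] 0.002403630396196045 [[-0.033   0.9994]
 [ 0.9995  0.033 ]]
```

View pics/w8.png

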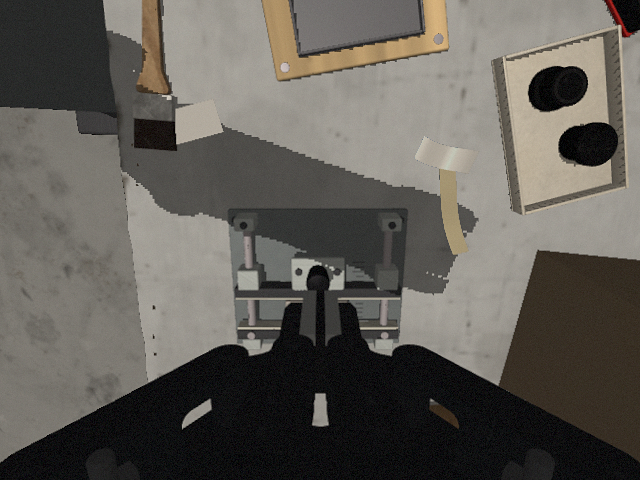

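move_arm:
  commands: "0.3 3.5 0 -3 0 0 0;0.5 3.5 0 -3 0 0 0;0.7 3 0 -2.5 0 0 0;0.7 0 0 0 0 0 7;0.7 0 0 0 0 0 7;0.7 0 0 0 0 0 7;0.7 0 0 0 0 0 7;0.7 0 0 0 0 0 7;0.7 0 0 0 0 0 7;0.7 0 0 0 0 0 7;0.7 0 0 0 0 0 7;0.7 0 0 0 0 0 7"

```text
t: 25.03
eef_pos: [0.4943, -0.1177, 0.2932]
tool_rot: [-0.0, 0.969, 0.247, -0.002]
contact_force: [-0.4, -0.2, -0.0]
gripper_width: 0.698
```

move_arm:
  commands: "0.7 0 0 0 0 0 7;0.7 0 0 0 0 0 7;0.7 0 0 0 0 0 7;0.7 0 0 0 0 0 5;0.7 0 0 0 0 0 0;0.7 0 0 0 0 0 0"

```text
t: 25.53
eef_pos: [0.4947, -0.1175, 0.2939]
tool_rot: [0.0, 1.0, 0.027, -0.001]
contact_force: [0.2, -0.0, -0.3]
gripper_width: 0.701
```

Run:
```python
from h import *
np.set_printoptions(precision=4,suppress=True)
o=bot.get_obs();T=T_tool(o);print(o["eef_pos"],o["gripper_width"],T[:2,:2])
w=look("wrist","w9")
u=proj(w,[.5,-.3,.03])[0].astype(int);print(u)
x0=max(0,min(540,u[0]-100));y0=max(0,u[1]-100);print(x0,y0)
cv2.imwrite("pics/w9c.png",cv2.resize(w["bgr"][y0:y0+200,x0:x0+200],(600,600),interpolation=2))
```

```text
[ 0.4947 -0.1175  0.2939] 0.7011525701968033 [[ 0.9985  0.0545]
 [ 0.0545 -0.9985]]
[487 200]
387 100
```

View pics/w9c.png

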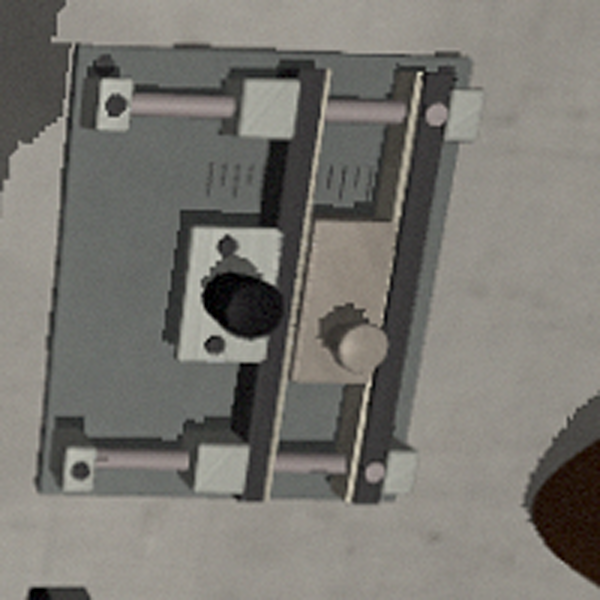

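The gauge lies flat and square, both long sides against the white rail faces and near mid-rail. Next is the soap bottle.

move_arm:
  commands: "0.7 0 -2.5 0 0 0 0;0.7 0.2 -3.5 0 0 0 0;0.7 0.2 -3.5 0 0 0 0;0.7 0.2 -3.5 0 0 0 0;0.7 0.2 -3.5 0 0 0 0;0.7 0.2 -3.5 0 0 0 0;0.7 0.2 -3.5 0 0 0 0;0.7 0.2 -3.5 0 0 0 0;0.7 0.2 -3.5 0 0 0 0;0.7 0.2 -3.5 0 0 0 0;0.7 0 -1.8 0 0 0 0;0.7 0 0 0 0 0 0"

```text
t: 26.58
eef_pos: [0.4932, 0.2466, 0.2947]
tool_rot: [-0.001, 1.0, 0.031, -0.001]
contact_force: [1.0, 0.1, -0.1]
gripper_width: 0.696
```

```bash
cat > cap.py <<'E'
from h import *
np.set_printoptions(precision=4,suppress=True)
o=bot.get_obs();T=T_tool(o);print(o["eef_pos"],T[:2,:2])
w=look("wrist","w10");g=w["bgr"];hsv=cv2.cvtColor(g,cv2.COLOR_BGR2HSV)
x,y=proj(w,[.491,.241,.205])[0].astype(int);m=np.zeros((480,640),np.uint8);m[y-50:y+40,x-50:x+50]=(g.max(2)<45)[y-50:y+40,x-50:x+50]*255
k=max(cv2.findContours(m,0,1)[0],key=cv2.contourArea);print("cap",x,y,cv2.boundingRect(k),cv2.minAreaRect((ray(w,k[:,0],.205)[:,:2]*1000).astype(np.float32)))
m=((hsv[...,0]>95)&(hsv[...,0]<130)&(hsv[...,1]>120)).astype(np.uint8)*255
k=max(cv2.findContours(m,0,1)[0],key=cv2.contourArea);print("head",cv2.boundingRect(k),cv2.minAreaRect((ray(w,k[:,0],.209)[:,:2]*1000).astype(np.float32)))
E
python3 cap.py
```

```text
[0.4932 0.2466 0.2947] [[ 0.9981  0.0618]
 [ 0.0618 -0.9981]]
cap 328 248 (306, 220, 53, 56) ((490.2806701660156, 238.54681396484375), (34.387718200683594, 35.117191314697266), 58.810977935791016)
head (142, 197, 67, 93) ((488.555419921875, 335.688232421875), (60.77685546875, 39.791439056396484), 3.26240611076355)
```

View pics/w10.png

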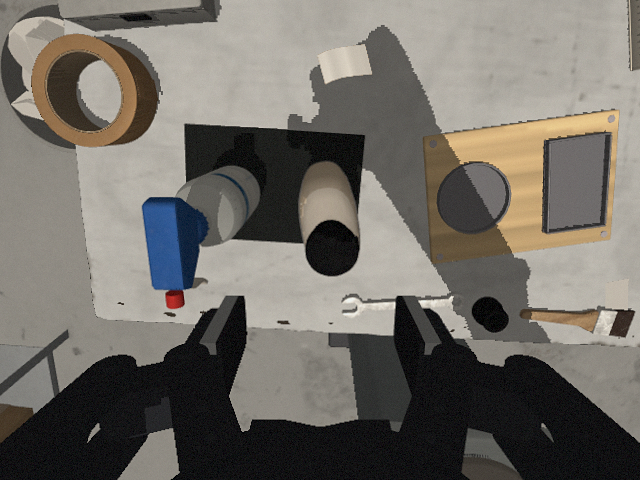

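The soap cap at (332,247) is near centre between the fingers, and the spray head at (168,243) is clear of them.

move_arm:
  commands: "0.7 -0.3 0.6 0 0 0 0;0.7 0 0 3 0 0 0;0.7 0 0 3 0 0 0;0.7 0 0 2.5 0 0 0;0.7 0 0 2.2 0 0 0;0.7 0 0 0 0 0 0;0.7 0 0 0 0 0 0;0 0 0 0 0 0 0;0 0 0 0 0 0 0;0 0 0 0 0 0 0;0 0 0 0 0 0 0;0 0 0 0 0 0 0"
  force: 80

```text
t: 27.63
eef_pos: [0.4933, 0.2358, 0.1909]
tool_rot: [-0.001, 1.0, 0.026, 0.002]
contact_force: [-0.3, -0.0, 5.9]
gripper_width: 0.38
```

move_arm:
  commands: "0 0 0 -0.5 0 0 0;0 0 0 -1.5 0 0 0;0 0 0 -3 0 0 0;0 0 0 -3 0 0 0;0 0 0 -2 0 0 0;0 0 0 0 0 0 0;0 0 0 0 0 0 0"

```text
t: 28.22
eef_pos: [0.4923, 0.2351, 0.2894]
tool_rot: [-0.0, 1.0, 0.026, 0.001]
contact_force: [-0.1, -0.8, -5.5]
gripper_width: 0.38
```

Run:
```python
from h import *
np.set_printoptions(precision=4,suppress=True)
o=bot.get_obs();T=T_tool(o);print(o["eef_pos"],T[:2,:2])
print(100*T[:3,:3].T@(np.array([.527,-.039,o["eef_pos"][2]])-o["eef_pos"]))
```

```text
[0.4923 0.2351 0.2894] [[ 0.9986  0.0523]
 [ 0.0523 -0.9986]]
[ 2.031  27.5564 -0.0196]
```

move_arm:
  commands: "0 0.1 1.5 0 0 0 0;0 0.2 2.5 0 0 0 0;0 0.2 2.6 0 0 0 0;0 0.2 2.6 0 0 0 0;0 0.2 2.6 0 0 0 0;0 0.2 2.6 0 0 0 0;0 0.2 2.6 0 0 0 0;0 0.2 2.6 0 0 0 0;0 0.2 2.6 0 0 0 0;0 0.2 2.5 0 0 0 0;0 0.1 1.8 0 0 0 0;0 0 1.0 0 0 0 0"

```text
t: 29.22
eef_pos: [0.525, -0.0417, 0.2865]
tool_rot: [0.001, 1.0, 0.024, -0.002]
contact_force: [-0.8, -0.8, -4.8]
gripper_width: 0.38
```

move_arm:
  commands: "0 0 0 2 0 0 0;0 0 0 2 0 0 0;0 0 0 1.5 0 0 0;0 0 0 0.5 0 0 0;0 0 0 0 0 0 0;0 0 0 0 0 0 0"

```text
t: 29.72
eef_pos: [0.5262, -0.0381, 0.2284]
tool_rot: [-0.0, 1.0, 0.026, -0.0]
contact_force: [0.8, -0.3, -4.7]
gripper_width: 0.378
```

Run:
```python
from h import *
np.set_printoptions(precision=4,suppress=True)
o=bot.get_obs();T=T_tool(o);print(o["eef_pos"],T[:3,2],o["contact_force"],o["torque"])
print(100*T[:3,:3].T@(np.array([.527,-.039,o["eef_pos"][2]])-o["eef_pos"]))
w=look("wrist","w11");s=look("side","s11");print(proj(s,[.525,-.039,.1]))
cv2.imwrite("pics/v11.png",np.hstack([cv2.resize(w["bgr"][100:350,190:460],(432,400)),cv2.resize(s["bgr"][180:330,220:358],(368,400))]))
```

```text
[ 0.5262 -0.0381  0.2284] [-0.0009  0.0001 -1.    ] [ 0.7603 -0.3147 -4.6997] [-0.0339 -0.0766 -0.0248]
[ 0.0745  0.099  -0.0001]
[[308.6427 238.7359]]
```

View pics/v11.png

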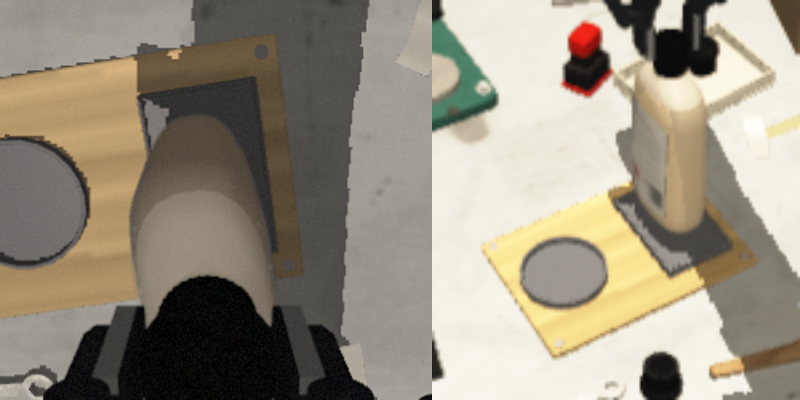

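The bottle hangs upright, centred over the rectangular tray. I'll lower it gently and watch the height at which it makes contact: about 0.199 on the floor, 0.208 on the rim.

move_arm:
  commands: "0 0 0 1.0 0 0 0;0 0 0 0.6 0 0 0;0 0 0 0 0 0 0;0 0 0 0.3 0 0 0;0 0 0 0 0 0 0;0 0 0 0.3 0 0 0;0 0 0 0 0 0 0;0 0 0 0 0 0 0"

```text
t: 30.48
eef_pos: [0.5263, -0.0385, 0.2065]
tool_rot: [-0.0, 1.0, 0.026, -0.0]
contact_force: [0.4, 0.3, -4.0]
gripper_width: 0.378
```

move_arm:
  commands: "0 0 0 0.3 0 0 0;0 0 0 0 0 0 0;0 0 0 0 0 0 0"

```text
t: 30.73
eef_pos: [0.5262, -0.0385, 0.2034]
tool_rot: [-0.0, 1.0, 0.026, -0.0]
contact_force: [0.1, -1.0, -4.2]
gripper_width: 0.379
```

move_arm:
  commands: "0 0 0 0.2 0 0 0;0 0 0 0 0 0 0;0 0 0 0 0 0 0"

```text
t: 30.98
eef_pos: [0.5263, -0.0385, 0.2014]
tool_rot: [-0.0, 1.0, 0.026, -0.0]
contact_force: [-0.4, 0.4, -4.4]
gripper_width: 0.382
```

Past rim height with no contact, so it is inside the tray.

move_arm:
  commands: "0 0 0 0.2 0 0 0;0 0 0 0 0 0 0;0 0 0 0 0 0 0"

```text
t: 31.23
eef_pos: [0.5264, -0.0385, 0.1995]
tool_rot: [-0.0, 1.0, 0.026, 0.0]
contact_force: [0.9, 0.5, -3.2]
gripper_width: 0.374
```

move_arm:
  commands: "0 0 0 0.2 0 0 0;0 0 0 0 0 0 0;0 0 0 0 0 0 0"

```text
t: 31.48
eef_pos: [0.5276, -0.0384, 0.1996]
tool_rot: [-0.0, 1.0, 0.026, 0.002]
contact_force: [-3.3, 0.7, 9.7]
gripper_width: 0.376
```

move_arm:
  commands: "0.5 0 0 0 0 0 0;0.7 0 0 0 0 0 0;0.7 0 0 0 0 0 0;0.7 0 0 0 0 0 0;0.7 0 0 -1 0 0 0;0.7 0 0 -3 0 0 0;0.7 0 0 -3 0 0 0;0.7 0 0 -3 0 0 0;0.7 -0.1 -2.5 0 0 0 0;0.7 -0.1 -3 0 0 0 0;0.7 -0.1 -3 0 0 0 0;0.7 -0.1 -3 0 0 0 0"

```text
t: 32.48
eef_pos: [0.5163, 0.0772, 0.2987]
tool_rot: [-0.0, 1.0, 0.026, 0.001]
contact_force: [-0.2, 0.9, -0.5]
gripper_width: 0.702
```

move_arm:
  commands: "0.7 -0.1 -3 0 0 0 0;0.7 -0.2 -3 0 0 0 0;0.7 -0.2 -3 0 0 0 0;0.7 -0.2 -3 0 0 0 0;0.7 -0.2 -3 0 0 0 0;0.7 -0.1 -3 0 0 0 0;0.7 -0.1 -3 0 0 0 0;0.7 -0.1 -3 0 0 0 0;0.7 -0.1 -2 0 0 0 0;0.7 0 -1 0 0 0 0;0.7 0 0 0 0 0 0;0.7 0 0 0 0 0 0"

```text
t: 33.48
eef_pos: [0.4896, 0.3442, 0.2977]
tool_rot: [0.0, 1.0, 0.026, 0.0]
contact_force: [0.8, -0.7, -1.2]
gripper_width: 0.699
```

Run:
```python
from h import *
np.set_printoptions(precision=4,suppress=True)
o=bot.get_obs();T=T_tool(o);print(o["eef_pos"],T[:2,:2])
w=look("wrist","w12");hsv=cv2.cvtColor(w["bgr"],cv2.COLOR_BGR2HSV)
m=((hsv[...,0]>95)&(hsv[...,0]<130)&(hsv[...,1]>120)).astype(np.uint8)*255
k=max(cv2.findContours(m,0,1)[0],key=cv2.contourArea);print("head",cv2.boundingRect(k),cv2.minAreaRect((ray(w,k[:,0],.209)[:,:2]*1000).astype(np.float32)))
```

```text
[0.4896 0.3442 0.2977] [[ 0.9986  0.052 ]
 [ 0.052  -0.9986]]
head (298, 201, 38, 91) ((487.80548095703125, 345.8204040527344), (60.09000778198242, 23.292490005493164), 3.012157440185547)
```

move_arm:
  commands: "0.7 0.1 -0.2 3 0 0 0;0.7 0 0 3 0 0 0;0.7 0 0 3 0 0 0;0.7 0 0 2.3 0 0 0;0.7 0 0 0 0 0 0;0.7 0 0 0 0 0 0;0 0 0 0 0 0 0;0 0 0 0 0 0 0;0 0 0 0 0 0 0;0 0 0 0 0 0 0;0 0 0 0 0 0 0"
  force: 60

```text
t: 34.45
eef_pos: [0.4915, 0.3476, 0.1866]
tool_rot: [-0.001, 1.0, 0.026, 0.002]
contact_force: [0.0, -1.5, 6.3]
gripper_width: 0.241
```

move_arm:
  commands: "0 0 0 -0.5 0 0 0;0 0 0 -1.5 0 0 0;0 0 0 -3 0 0 0;0 0 0 -2 0 0 0;0 0 0 0 0 0 0;0 0 0 0 0 0 0"

```text
t: 34.95
eef_pos: [0.4902, 0.3474, 0.2552]
tool_rot: [-0.001, 1.0, 0.026, 0.001]
contact_force: [0.3, -0.4, -4.4]
gripper_width: 0.245
```

Run:
```python
from h import *
np.set_printoptions(precision=4,suppress=True)
o=bot.get_obs();T=T_tool(o);print(o["eef_pos"],o["torque"])
print(100*T[:3,:3].T@(np.array([.502,.076,o["eef_pos"][2]])-o["eef_pos"]))
```

```text
[0.4902 0.3474 0.2552] [-0.0249  0.0006  0.0315]
[-0.2499 27.165  -0.0274]
```

move_arm:
  commands: "0 0 1.5 0 0 0 0;0 0 2.5 0 0 0 0;0 0 2.6 0 0 0 0;0 0 2.6 0 0 0 0;0 0 2.6 0 0 0 0;0 -0.1 2.6 0 0 0 0;0 -0.1 2.6 0 0 0 0;0 0 2.6 0 0 0 0;0 0 2.6 0 0 0 0;0 0 2.5 0 0 0 0;0 0 1.6 0 0 0 0;0 0 0.9 0 0 0 0"

```text
t: 35.95
eef_pos: [0.5009, 0.0715, 0.2527]
tool_rot: [0.001, 1.0, 0.024, -0.002]
contact_force: [-0.5, -0.6, -3.6]
gripper_width: 0.245
```

move_arm:
  commands: "0 0 0 1.5 0 0 0;0 0 0 1 0 0 0;0 0 0 0.5 0 0 0;0 0 0 0 0 0 0;0 0 0 0 0 0 0"

```text
t: 36.37
eef_pos: [0.5019, 0.0761, 0.224]
tool_rot: [0.0, 1.0, 0.027, -0.001]
contact_force: [0.3, -0.2, -3.8]
gripper_width: 0.244
```

Run:
```python
from h import *
np.set_printoptions(precision=4,suppress=True)
o=bot.get_obs();T=T_tool(o);print(o["eef_pos"],T[:3,2],o["contact_force"])
print(100*T[:3,:3].T@(np.array([.502,.076,o["eef_pos"][2]])-o["eef_pos"]))
w=look("wrist","w13");s=look("side","s13")
cv2.imwrite("pics/v13.png",np.hstack([cv2.resize(w["bgr"][100:350,190:460],(432,400)),cv2.resize(s["bgr"][180:330,220:358],(368,400))]))
```

```text
[0.5019 0.0761 0.224 ] [-0.0015 -0.0002 -1.    ] [ 0.2696 -0.2366 -3.7856]
[ 0.0092  0.0068 -0.    ]
```

View pics/v13.png

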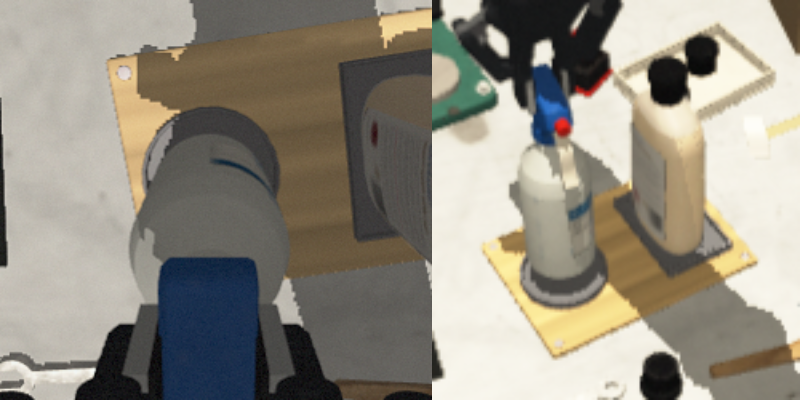

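The spray bottle hangs centred over the round tray, and the soap bottle stands inside the rectangular tray.

move_arm:
  commands: "0 0 0 1.0 0 0 0;0 0 0 0.9 0 0 0;0 0 0 0.4 0 0 0;0 0 0 0 0 0 0;0 0 0 0.2 0 0 0;0 0 0 0 0 0 0;0 0 0 0 0 0 0"

```text
t: 37.05
eef_pos: [0.5025, 0.0754, 0.1997]
tool_rot: [-0.0, 1.0, 0.026, 0.0]
contact_force: [-0.5, 0.1, -3.7]
gripper_width: 0.243
```

move_arm:
  commands: "0 0 0 0.2 0 0 0;0 0 0 0 0 0 0;0 0 0 0 0 0 0"

```text
t: 37.3
eef_pos: [0.5024, 0.0754, 0.1976]
tool_rot: [-0.0, 1.0, 0.026, 0.0]
contact_force: [-0.1, -0.5, -4.0]
gripper_width: 0.244
```

move_arm:
  commands: "0 0 0 0.2 0 0 0;0 0 0 0 0 0 0;0 0 0 0 0 0 0"

```text
t: 37.55
eef_pos: [0.5023, 0.0754, 0.1954]
tool_rot: [0.0, 1.0, 0.026, -0.0]
contact_force: [-1.0, -0.5, -4.2]
gripper_width: 0.245
```

move_arm:
  commands: "0 0 0 0.2 0 0 0;0 0 0 0 0 0 0;0 0 0 0 0 0 0"

```text
t: 37.8
eef_pos: [0.5032, 0.0754, 0.1952]
tool_rot: [-0.0, 1.0, 0.026, 0.001]
contact_force: [-2.4, -0.3, 8.8]
gripper_width: 0.244
```

Seated. Release, rise, and take a final check view.

move_arm:
  commands: "0.3 0 0 0 0 0 0;0.6 0 0 0 0 0 0;0.7 0 0 0 0 0 0;0.7 0 0 0 0 0 0;0.7 0 0 -1 0 0 0;0.7 0 0 -3 0 0 0;0.7 0 0 -3.5 0 0 0;0.7 0 0 -3.5 0 0 0;0.7 0 0 -3.5 0 0 0;0.7 0 0 -3.5 0 0 0;0.7 0 0 -3.5 0 0 0;0.7 0 0 0 0 0 0"

```text
t: 38.8
eef_pos: [0.5049, 0.076, 0.4169]
tool_rot: [-0.002, 1.0, 0.026, 0.006]
contact_force: [0.8, 0.8, 1.0]
gripper_width: 0.699
```

move_arm:
  commands: "0.7 0 3 0 0 0 0;0.7 0 3 0 0 0 0;0.7 0 3 0 0 0 0;0.7 0 3 0 0 0 0;0.7 0 0 0 0 0 0;0.7 0 0 0 0 0 0;0.7 0 0 0 0 0 0"

```text
t: 39.38
eef_pos: [0.5086, -0.0438, 0.4088]
tool_rot: [-0.0, 1.0, 0.026, 0.0]
contact_force: [-0.3, 0.6, 0.2]
gripper_width: 0.696
```

Run:
```python
from h import *
np.set_printoptions(precision=4,suppress=True)
print(bot.get_obs()["eef_pos"])
w=look("wrist","w14");g=w["bgr"];hsv=cv2.cvtColor(g,cv2.COLOR_BGR2HSV)
x,y=proj(w,[.526,-.038,.2135])[0].astype(int);m=np.zeros((480,640),np.uint8);m[y-35:y+35,x-35:x+35]=(g.max(2)<45)[y-35:y+35,x-35:x+35]*255
k=max(cv2.findContours(m,0,1)[0],key=cv2.contourArea);print("cap",cv2.minAreaRect((ray(w,k[:,0],.2135)[:,:2]*1000).astype(np.float32)))
m=((hsv[...,0]>95)&(hsv[...,0]<130)&(hsv[...,1]>120)).astype(np.uint8)*255
k=max(cv2.findContours(m,0,1)[0],key=cv2.contourArea);print("head",cv2.minAreaRect((ray(w,k[:,0],.2175)[:,:2]*1000).astype(np.float32)))
```

```text
[ 0.5086 -0.0438  0.4088]
cap ((522.716796875, -35.180809020996094), (33.51295471191406, 33.7657470703125), 48.20085906982422)
head ((499.99542236328125, 64.92932891845703), (60.68290710449219, 38.34379577636719), 3.240915060043335)
```

View pics/w14.png

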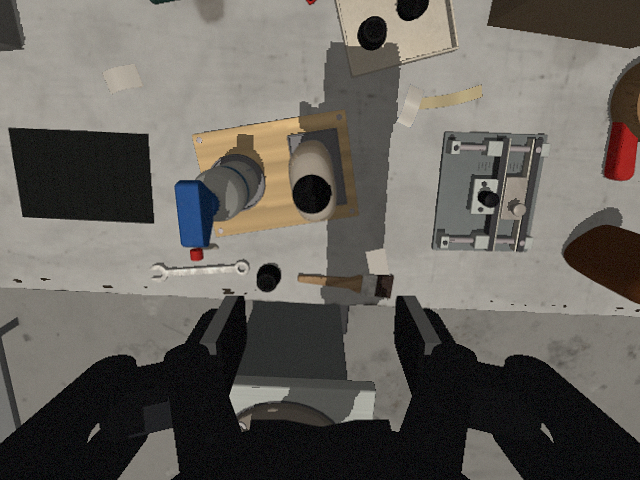

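The final view shows the spray bottle in the round tray, the soap bottle in the rectangular tray, and the gauge between the closed rails at (512,195), with the gripper clear of everything.

```bash
python3 -c "
from station import bot
print(bot.hand_in())"
```

```text
the job is handed in; nothing more can be done
None
```

I handed the job in at about 39 s of the 112 s allowed; no verdict is reported. Both bottles went to the mat, and I laid the gauge between the rails and pushed the sliding rail onto it. I then put the soap bottle back in the rectangular tray and the spray bottle in the round one.

**Last checks**
- **Rail and gauge:** the rail stopped against the gauge and held at about 23 N. A close view right after showed the gauge square, with both sides against the rail faces, and the final picture shows it unchanged. I did not measure the joint value directly.
- **Soap bottle:** it touched down at tray-floor height, not on the rim. The cap measures about 6 mm from the tray centre, against the 14 mm allowed.
- **Spray bottle:** it also touched down at floor height, at a gripper position within about 1 mm of the tray centre.
- **Disagreement:** in the last view the blue head measured 38 mm wide instead of 22 mm, and about 10 mm off in y. I put that down to seeing the head's side from an angle and relied on the touchdown position instead.
- **Robot:** the gripper was open and clear of everything at hand-in.

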